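Uncover the gas manifold and shut the ring-handled valve

ROBOT

A 6-joint arm with a two-finger parallel gripper is mounted at the origin on a cart in front of the work surface, level with it; the furniture and walls round the work are solid. World frame = base frame: x ahead of the robot, y to its left, z up, the work surface at z = 0. Lengths are in m, angles in rad, forces in N, time in s.
With the tool pointing down it reaches from about 0.325 to 0.875 m from the base axis. Payload 4.4 kg.
Tool frame: the origin (TCP) lies midway between the tips of the shut fingers; the grasp point (between the pads) lies 19 mm behind it; z points along the fingers, y is the direction in which the jaws open and shut (so a half turn about z gives the same grasp; the last joint's range is limited). The gripper opens to 85 mm and grips with 20 to 120 N. Pads are 22 mm wide; open, the fingers measure 114 mm over their backs; the gripper's body (76 mm by 85 mm) begins 54 mm behind the grasp point. The pads swing forward as they close: fully open they stand 13 mm farther back than shut.
Start: joints at [-1.421, 0.207, 1.542, -0, 1.393, -0.15], TCP at [0.17, -0.549, 0.231] pointing down, gripper open.
Joint ranges: [-2.73, 2.73], [-0.86, 2.22], [0.23, 2.46], [-1.11, 4.25], [0.08, 2.63], [-2.82, 2.82]. Speed limits (rad/s): [2.79, 2.79, 3.14, 3.14, 3.14, 3.14].

INTERFACE

Orientations are given as a unit quaternion [w, x, y, z].
In Python, from rig import get_obs, grab_frame, calibration, finish_job, find_in, regions_of gives the robot as it stands.
- The arm moves only by the tool move_arm, never from a script. Its argument "increments" is a list of rows, each a list of 2 entries, a list of its own where there are three numbers: the shift along the tool's x, y, z in units of 25 mm (1.0 is 25 mm), then the turn about the tool's z in units of 8 degrees (1.0 is 8 degrees). A call has 1 to 8 rows; each row is the pose to reach, as a shift and turn from the pose commanded when the call began, along the tool's axes at that moment; what a row does not reach only later rows make up. A row lasts 1/10 s, in which the tool goes at most 50 mm and 8.59 degrees, less where a joint would pass 70% of its speed; a pose out of reach is approached as far as the arm can. A call with a gripper value outside its range is refused whole. "fingers" is the opening, from -1 (shut) to 1 (fully open), set as the call begins (left out, the last holds). The fingers move at their own pace and stop on an object; "grip_force" is the grip in N (left out, the last holds). Time passes only in rows, so rows that repeat a pose let the fingers close. It gives the time, the measured TCP pose, the force and the opening at its end, in the units of the state.
- get_obs(): the state, without advancing time (a new reading comes with each control period).
- grab_frame(name): name is "scene" or "top"; returns the picture (400x640x3 uint8, red, green, blue); there is no depth.
- calibration(name): a dict with "fx", "fy", "cx", "cy" (pixels), "R" (3x3) and "t" (3): a world point X has camera coordinates R X + t. Camera axes: x right, y down, z forward; pixel columns grow to the right and rows downward; lengths in m; the calibration is good to about 2 mm. A picture is of the moment at which its call begins. calibration takes no time and is no camera call.
- finish_job(): hands the job in, once; it reports no verdict.
Trained networks look in the newest picture that a camera, given by its name, has taken for a name from the list of things; names that differ only in an ending like _2 or _b are one class to them, and where a whole thing is asked for, a point or a joint stands for the part that bears it (a point fixed in the world has none). Each returns a list of dicts, best first, with "p" (0 to 1); they miss things now and then, are a little off and sometimes report something else, mostly with a low value. They report only what shows in the picture. A call takes as long as a camera call.
- find_in(query, camera): "extent" ([left, top, right, bottom] in pixels, round what is visible of it).
- regions_of(query, camera): "pixels" (400x640 bool, what is visible of it) and "extent" ([left, top, right, bottom] in pixels, round what is visible of it).
The state is a dict: "t": time; "joint_positions": joint angles; "dq": joint speeds; "effort": joint torques, N m; "position": TCP position; "eef_rot": TCP orientation; "wrist_force": force on the tool from outside, world axes, zero at the start; "ft_torque": the same for the moment, N m; "grip_width": finger opening in m.
Only numpy, scipy, OpenCV 4.12 (cv2) and the standard library are available. Lean on these libraries where they do the work, as an engineer would, in place of code of your own. Each camera call takes 0.05 s, during which the arm holds its last target.

TASK

On the grey manifold box, push the sliding cover by its rib all the way to the left until it meets the far stop, without lifting it out of its guides, so that the two valve levers are uncovered. Then push the lever that ends in a ring round to the left until that valve is fully shut (a quarter turn, lever pointing left along the box). Leave the cover aside and the plain lever open, and do not disturb the jar, dish, vial and well plate standing round the box.

Things in the scene. Friction and masses are not known exactly. Their poses are not given: they have to be found in the camera images.
- manifold: Grey manifold box, fixed to the bench, 180 (x) x 481 (y, -226 to +255) x 77 mm high. Origin on the bench at mid-depth; z up, +y its left, -x its front (toward the robot); yaw varies. Closed left part has its top at z 70. Cover lies at z 70 between guide strips (inner faces x = -77 and +77) and end stops (y = -216 and +245), all 7 mm high. Hose stubs and a gauge stand up to 20 mm out of it
- bay (a point): Centre of the floor of the open bay in the right part of the box, 12 mm above the bench; the bay measures 124 mm (x) by 210 mm (y), has upright walls to 70 mm above the bench, and holds the two valves; axes as the box's. Lies at box x 0, y -95 mm
- cover: White loose sliding cover plate 149 (x) x 226 (y) x 6 mm, 0.25 to 0.5 kg, lying on the box in its guides with 2.5 mm play each side; a few N slide it. Axes as the box's. Origin: centre of its underside, at box y about -0.10 when it hides the bay, +0.132 when it meets the left stop
- cover_rib (a point): Centre of the black upright rib on the middle of the cover: 60 mm long (x), 12 mm thick (y), from the cover's top (6 mm above the cover's underside) up to 30 mm above its underside; this point is 18 mm above the underside, so 88 mm above the bench. Push on its right face to slide the cover left
- ring_valve_lever (a joint): Angle of the ring-ended lever (the marked valve): near 0 = open, pointing to the front of the box (-x); 1.571 = shut (stop), pointing left (+y). Turns clockwise seen from above about an upright axis, stays where left, needs about 2 N at its end
- ring_valve_pivot (a point): On the turning axis of the ring-ended lever, at lever mid-height (49 mm above the bench; lever is 41 to 57 mm above the bench). At box x = +0.015, y = -0.140 or -0.055 (the two valves may be swapped)
- ring_valve_end (a point): Centre of the ring of the marked lever, 43 mm from its axis; ring is 26 mm outside diameter, 18 mm hole, 16 mm high; arm 10 mm wide between ring and axis (hub 20 mm diameter). Moves with the lever
- plain_valve_lever (a joint): Angle of the other lever, a plain straight bar without ring; same axis direction and range. Starts near 0 (open) and must stay so
- plain_valve_pivot (a point): On the turning axis of the plain lever, same height as the other; lever bar 10 mm wide, 16 mm high, reaching 56 mm from the axis
- jar: Small white jar, 60 mm diameter, 76 mm high, loose, in front of the box at its left part; origin centre of underside
- dish: Flat round covered dish, 57 mm diameter, 14 mm high, loose, in front of the box; origin centre of underside
- vial: Small glass vial with cap, 16 mm diameter, 42 mm high, loose, by the right end of the box; origin centre of underside
- plate: Clear well plate 86 x 128 x 14 mm, loose, by the left end of the box; origin centre of underside

How it is judged:
By the outcome, as a careful person would: the job done as asked, in the order asked, and still so for the second after the job is handed in, with the robot touching nothing.
It also fails if it takes over 46 s, if anything falls off the work surface, if the arm or the gripper's body presses on something with over 40 N, if the wrist force passes 120 N, or if a joint passes its speed limit or range.

## Working session

There is one attempt and no reset: what is moved stays moved. The work goes in short steps, Python scripts to look and compute and a tool call to move; the robot and the scene stay as the last step left them, time stands still between calls to the robot, and variables do not carry over. Pictures are saved under pics/ and viewed, and the job is handed in when it is done.

Besides the shell and the picture viewer there is one more tool, called after "Request:" by a JSON object that holds its "name" and its "arguments", one argument or row to a line. move_arm: Moves the arm, as the interface text tells. Its arguments: {"type":"object","properties":{"increments":{"type":"array","items":{"type":"array"}},"fingers":{"type":"number"},"grip_force":{"type":"number"}},"required":["increments"]}

```bash
mkdir -p pics; ls
cat > h.py <<'E'
import numpy as np,cv2
from rig import *
def save(n,f):
    im=grab_frame(n); cv2.imwrite('pics/'+f,im[:,:,::-1]); return im
def ray(n,u,v,z):
    c=calibration(n);R=np.array(c['R']);t=np.array(c['t'])
    d=R.T@np.array([(u-c['cx'])/c['fx'],(v-c['cy'])/c['fy'],1]);o=-R.T@t
    return o+d*(z-o[2])/d[2]
def proj(n,X):
    c=calibration(n);p=np.array(c['R'])@np.array(X)+np.array(c['t'])
    return np.array([c['fx']*p[0]/p[2]+c['cx'],c['fy']*p[1]/p[2]+c['cy']])
E
python3 - <<'E'
from h import *
save('top','t0.png');save('scene','s0.png')
for n in('top','scene'):
    for q in('manifold','cover','cover_rib','jar','dish','vial','plate'):
        print(n,q,[(np.round(d['extent'],0).tolist(),round(d['p'],2)) for d in find_in(q,n)[:2]])
    c=calibration(n);print(-np.array(c['R']).T@np.array(c['t']))
o=get_obs();print(o)
E
```

```text
pics
top manifold [([238.0, 142.0, 426.0, 227.0], 0.71)]
top cover [([327.0, 152.0, 417.0, 213.0], 0.75), ([240.0, 144.0, 424.0, 227.0], 0.37)]
top cover_rib [([332.0, 151.0, 416.0, 210.0], 0.65)]
top jar [([270.0, 230.0, 293.0, 252.0], 0.93)]
top dish [([315.0, 224.0, 335.0, 242.0], 0.89)]
top vial [([432.0, 158.0, 440.0, 162.0], 0.64)]
top plate [([198.0, 174.0, 239.0, 204.0], 0.8)]
[0.45540605 0.05012977 1.08255971]
scene manifold [([229.0, 128.0, 401.0, 264.0], 0.97)]
scene cover [([302.0, 133.0, 388.0, 199.0], 0.62)]
scene cover_rib [([299.0, 130.0, 388.0, 196.0], 0.62)]
scene jar [([304.0, 240.0, 325.0, 275.0], 0.79)]
scene dish [([334.0, 220.0, 356.0, 237.0], 0.86)]
scene vial [([373.0, 128.0, 378.0, 141.0], 0.53), ([303.0, 236.0, 326.0, 273.0], 0.34)]
scene plate [([190.0, 235.0, 251.0, 286.0], 0.64)]
[-0.00131168  0.50010943  0.91029835]
{'t': 0.8, 'joint_positions': array([-1.42048179e+00,  2.06559756e-01,  1.54143975e+00,  6.32376516e-06,
        1.39351325e+00, -1.50493737e-01]), 'dq': array([ 0.00165295, -0.00024308,  0.00023968,  0.00062627,  0.00073564,
       -0.00018659]), 'effort': array([-6.99116808e-04, -3.83000314e+01, -2.91953945e+01, -1.53411434e-04,
        5.78751260e-04, -3.29997320e-06]), 'position': array([ 0.17036711, -0.54921245,  0.23133318]), 'eef_rot': array([3.99476679e-05, 9.88710687e-01, 1.49837167e-01, 3.10876769e-06]), 'wrist_force': array([ 0.0067953 ,  0.14969746, -0.16845209]), 'ft_torque': array([ 0.02571233, -0.02486321, -0.02207248]), 'grip_width': 0.08553760836920797}
```

Run:
```python
from h import *
a=cv2.imread('pics/t0.png')[120:270,180:460];cv2.imwrite('pics/t0c.png',cv2.resize(a,None,fx=2.85,fy=2.85,interpolation=cv2.INTER_CUBIC))
a=cv2.imread('pics/s0.png')[100:300,170:430];cv2.imwrite('pics/s0c.png',cv2.resize(a,None,fx=3,fy=3,interpolation=cv2.INTER_CUBIC))
```

```text
(no output)
```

View pics/t0c.png

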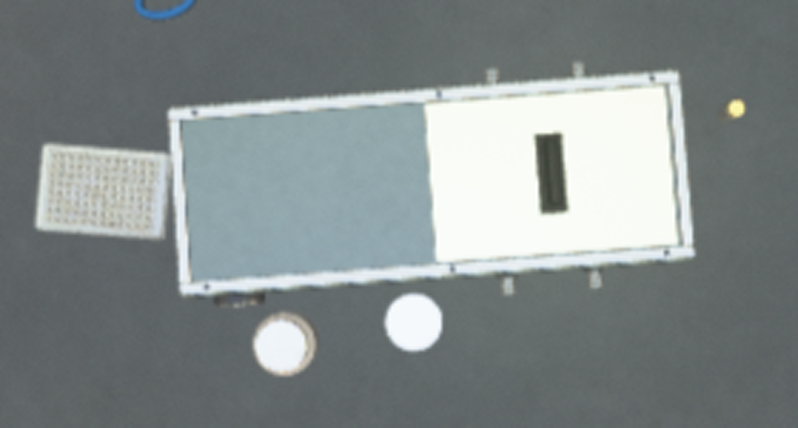

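View pics/s0c.png

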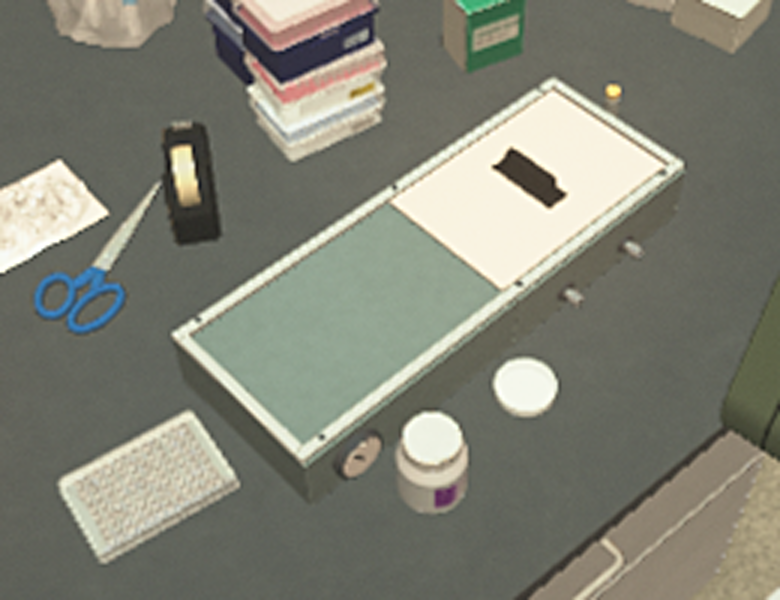

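View pics/t0.png

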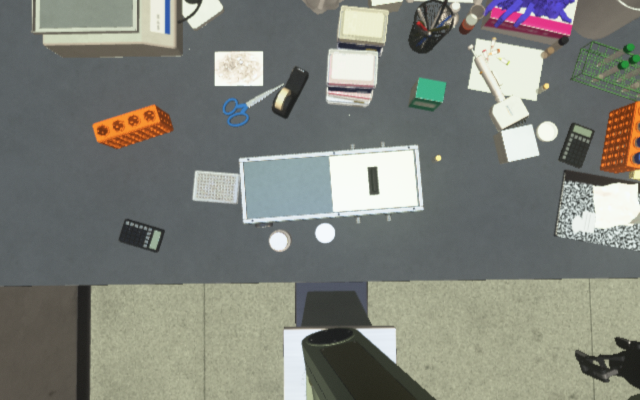

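Run:
```python
from h import *
from scipy.optimize import least_squares
px=np.array([(168,108),(679,71),(694,256),(181,294)])/2.85+np.array([180,120])-.3
bx=np.array([(.09,.255),(.09,-.226),(-.09,-.226),(-.09,.255)])
W=np.array([ray('top',u,v,.077)[:2] for u,v in px]);print(W.round(4))
def pose(p,b): 
    c,s=np.cos(p[2]),np.sin(p[2]); return np.array(p[:2])+np.asarray(b)@np.array([[c,s],[-s,c]])
r=least_squares(lambda p:(pose(p,bx)-W).ravel(),[.45,.05,0]);print(r.x,r.fun.reshape(-1,2).round(4))
p=r.x;np.save('box.npy',p)
# check with scene
def crop(n,file,x0,y0,x1,y1,s,out):
    im=cv2.imread(file)
    a=cv2.resize(im[y0:y1,x0:x1],None,fx=s,fy=s,interpolation=cv2.INTER_CUBIC)
    def L(bp,z,col):
        q=np.array([(proj(n,[*pose(p,b),z])-[x0,y0]+.5)*s for b in bp]).astype(int)
        cv2.polylines(a,[q],True,col,1)
    L(bx,.077,(0,0,255));L([(.077,.245),(.077,-.216),(-.077,-.216),(-.077,.245)],.077,(0,255,0))
    L([(.03,-.094),(.03,-.106),(-.03,-.106),(-.03,-.094)],.1,(255,0,0))
    cv2.imwrite(out,a)
crop('top','pics/t0.png',180,120,460,270,2.85,'pics/t0o.png')
crop('scene','pics/s0.png',170,100,430,300,3,'pics/s0o.png')
m=regions_of('cover_rib','top')
im=cv2.imread('pics/t0.png').astype(int).sum(2)[155:210,340:410]
v,u=np.where(im<200);print(u.min()+340,u.max()+340,v.min()+155,v.max()+155,u.mean()+340,v.mean()+155)
w=ray('top',u.mean()+340,v.mean()+155,.1);c,s=np.cos(p[2]),np.sin(p[2]);d=w[:2]-p[:2];print('rib box',w,c*d[0]+s*d[1],-s*d[0]+c*d[1])
```

```text
[[ 0.6271  0.2645]
 [ 0.6559 -0.2153]
 [ 0.4822 -0.2253]
 [ 0.4526  0.2529]]
[0.55531829 0.00473554 0.06095055] [[ 0.0025  0.0003]
 [ 0.0031 -0.0001]
 [-0.0029 -0.0011]
 [-0.0026  0.0009]]
371 373 169 190 371.60714285714283 179.60714285714286
rib box [ 0.56109117 -0.08669795  0.1       ] 0.00019269423235646673 -0.09161534788607929
```

View pics/t0o.png

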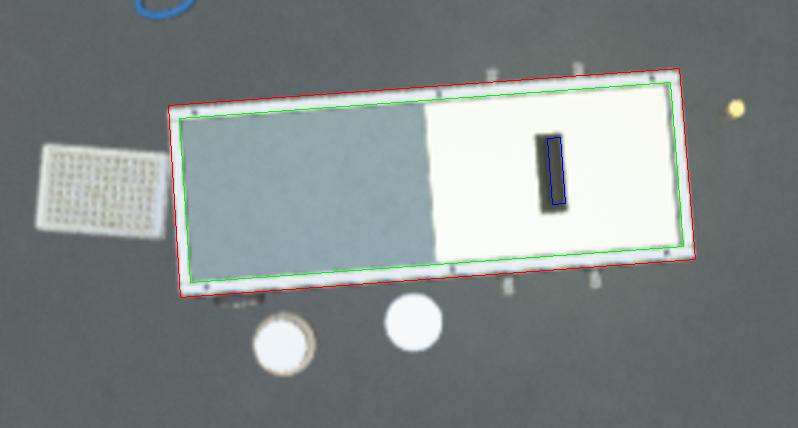

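View pics/s0o.png

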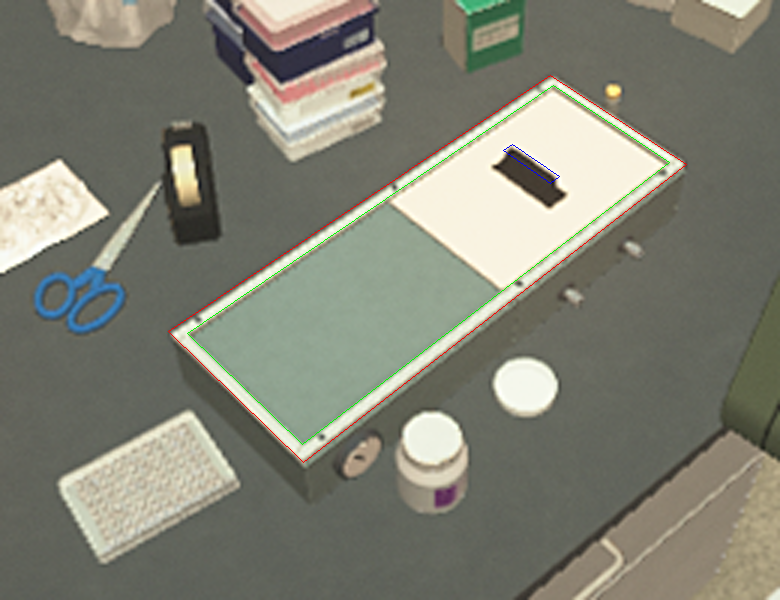

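```bash
cat >> h.py <<'E'
from scipy.spatial.transform import Rotation as Ro
P=np.load('box.npy') 
def b2w(x,y):
    c,s=np.cos(P[2]),np.sin(P[2]);return np.array([P[0]+c*x-s*y,P[1]+s*x+c*y])
def w2b(w):
    c,s=np.cos(P[2]),np.sin(P[2]);d=np.array(w[:2])-P[:2];return np.array([c*d[0]+s*d[1],-s*d[0]+c*d[1]])
def tool(o=None):
    o=o or get_obs();q=o['eef_rot'];R=Ro.from_quat([q[1],q[2],q[3],q[0]]).as_matrix();return o,R,np.arctan2(R[1,0],R[0,0])
def go(bx,by,z,yawrel=0.):
    o,R,yaw=tool();d=R.T@(np.array([*b2w(bx,by),z])-o['position'])
    a=(yaw-(P[2]+yawrel)+np.pi)%(2*np.pi)-np.pi
    print('units',(d/.025).round(2),'turn',round(np.degrees(a)/8,2))
def st():
    o,R,yaw=tool();print('t',round(o['t'],2),'box xy',w2b(o['position']).round(4),'z',round(o['position'][2],4),'yawrel',round(yaw-P[2],3),'F',o['wrist_force'].round(1),'w',round(o['grip_width'],4))
E
python3 -c "
from h import *
st();go(0,-.15,.231);go(0,-.15,.084)"
```

```text
t 0.85 box xy [-0.418  -0.5295] z 0.2313 yawrel 0.24 F [ 0.2 -0.7  0.8] w 0.0854
units [ 1.985e+01 -1.077e+01  1.000e-02] turn 1.72
units [ 19.85 -10.77   5.89] turn 1.72
```

Request:
{"name": "move_arm", "arguments": {
  "increments": [
    [[1.7, -0.9, 0], 0.3],
    [[3.4, -1.8, 0], 0.6],
    [[5.1, -2.7, 0], 0.9],
    [[6.8, -3.6, 0], 1.2],
    [[8.5, -4.5, 0], 1.5],
    [[10.2, -5.4, 0], 1.72],
    [[11.9, -6.4, 0], 1.72],
    [[13.5, -7.3, 0], 1.72]
  ],
  "fingers": -1,
  "grip_force": 60
}}

```text
t: 1.65
position: [0.4399, -0.2731, 0.2316]
eef_rot: [0.0, 1.0, 0.03, 0.0]
wrist_force: [1.4, -0.9, 0.2]
grip_width: -0.0002
```

```bash
python3 -c "
from h import *
st();go(0,-.15,.231);go(0,-.15,.084)"
```

```text
t 1.65 box xy [-0.1321 -0.2703] z 0.2316 yawrel -0.0 F [ 1.4 -0.9  0.2] w -0.0002
units [ 5.29 -4.81  0.03] turn -0.0
units [ 5.28 -4.81  5.91] turn -0.0
```

Request:
{"name": "move_arm", "arguments": {
  "increments": [
    [[1.3, -1.2, 0], 0],
    [[2.7, -2.4, 0], 0],
    [[4.0, -3.6, 0], 0],
    [[5.3, -4.8, 0.5], 0],
    [[5.3, -4.8, 2], 0],
    [[5.3, -4.8, 3.5], 0],
    [[5.3, -4.8, 4.6], 0],
    [[5.3, -4.8, 4.8], 0]
  ]
}}

```text
t: 2.45
position: [0.5604, -0.1455, 0.1068]
eef_rot: [-0.002, 1.0, 0.031, -0.004]
wrist_force: [-0.6, -0.5, -0.2]
grip_width: -0.0
```

```bash
python3 -c "
from h import *
save('scene','s1.png');save('top','t1.png')
a=cv2.imread('pics/s1.png')[100:300,170:430];cv2.imwrite('pics/s1c.png',cv2.resize(a,None,fx=3,fy=3,interpolation=cv2.INTER_CUBIC))
st();go(0,-.15,.084)"
```

```text
t 2.55 box xy [-0.0016 -0.1518] z 0.1105 yawrel -0.0 F [ 0.  -0.7 -0. ] w 0.0005
units [ 0.06 -0.07  1.06] turn -0.0
```

View pics/s1c.png

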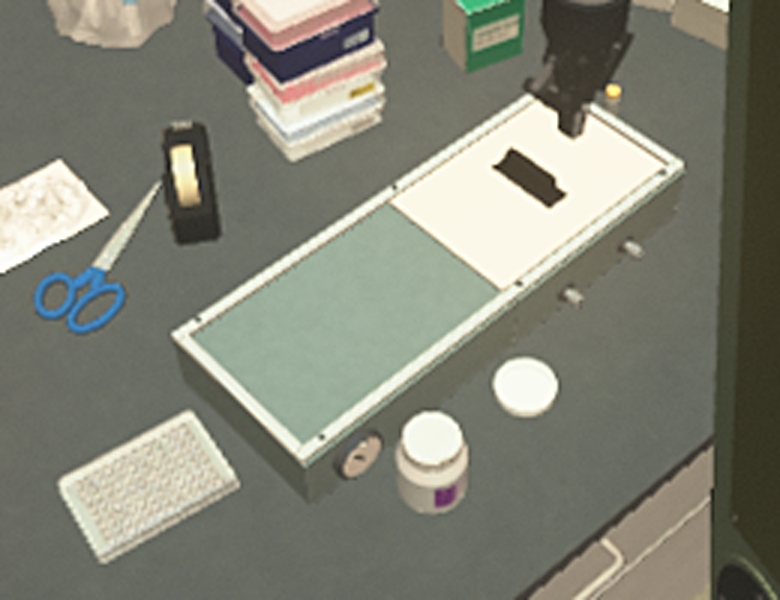

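The gripper is over the cover just right of the rib (fingertips at crop 570,130; rib at 530,178). Nothing has been disturbed. I'll lower it and approach the rib.

Request:
{"name": "move_arm", "arguments": {
  "increments": [
    [[0, 0, 0.5], 0],
    [[0, 0, 1.0], 0],
    [[0, 0, 1.05], 0],
    [[0, 0, 1.05], 0],
    [[0, -0.4, 1.05], 0],
    [[0, -0.8, 1.05], 0],
    [[0, -1.0, 1.05], 0],
    [[0, -1.0, 1.05], 0]
  ]
}}

```text
t: 3.35
position: [0.5621, -0.1209, 0.0853]
eef_rot: [-0.0, 1.0, 0.031, 0.0]
wrist_force: [-0.4, -0.3, -0.5]
grip_width: -0.0001
```

```bash
python3 -c "
from h import *
st()"
```

```text
t 3.35 box xy [-0.0009 -0.1258] z 0.0853 yawrel 0.001 F [-0.4 -0.3 -0.5] w -0.0001
```

Request:
{"name": "move_arm", "arguments": {
  "increments": [
    [[0, -0.2, 0], 0],
    [[0, -0.4, 0], 0],
    [[0, -0.7, 0], 0],
    [[0, -1.0, 0], 0],
    [[0, -1.4, 0], 0],
    [[0, -1.8, 0], 0],
    [[0, -2.2, 0], 0],
    [[0, -2.6, 0], 0]
  ]
}}

```text
t: 4.15
position: [0.5582, -0.0563, 0.0852]
eef_rot: [0.0, 1.0, 0.03, 0.0]
wrist_force: [-0.3, -2.1, -0.1]
grip_width: 0.0
```

```bash
python3 -c "
from h import *
st();save('scene','s2.png');save('top','t2.png')
a=cv2.imread('pics/s2.png')[100:300,170:430];cv2.imwrite('pics/s2c.png',cv2.resize(a,None,fx=3,fy=3,interpolation=cv2.INTER_CUBIC));st()"
```

```text
t 4.15 box xy [-0.0009 -0.0611] z 0.0852 yawrel -0.0 F [-0.3 -2.1 -0.1] w 0.0
t 4.25 box xy [-0.0013 -0.06  ] z 0.0848 yawrel 0.001 F [-0.9 -0.4  0.1] w -0.0
```

View pics/s2c.png

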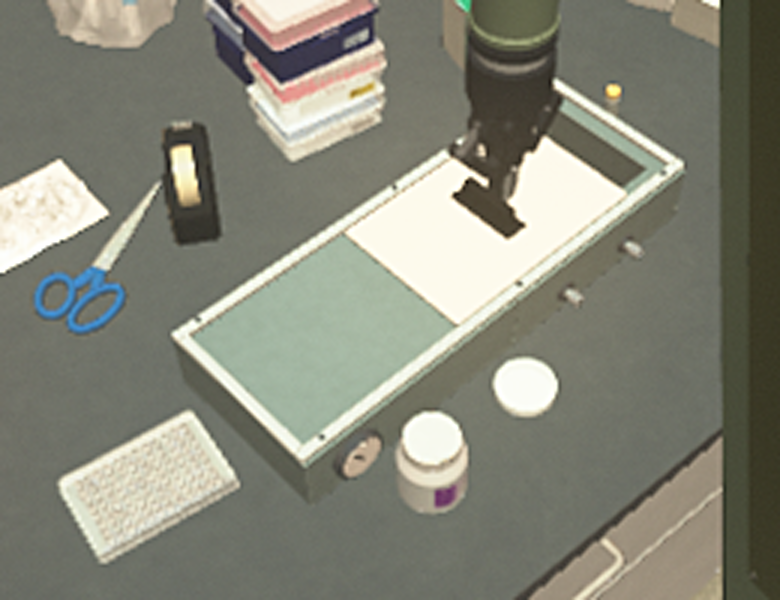

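The cover is sliding flat: its left edge now runs from crop (345,235) to (457,325), and the bay is opening on the right. I'll keep pushing.

Request:
{"name": "move_arm", "arguments": {
  "increments": [
    [[0, -0.3, 0], 0],
    [[0, -0.7, 0], 0],
    [[0, -1.1, 0], 0],
    [[0, -1.5, 0], 0],
    [[0, -1.9, 0], 0],
    [[0, -2.3, 0], 0],
    [[0, -2.7, 0], 0],
    [[0, -3.1, 0], 0]
  ]
}}

```text
t: 5.05
position: [0.5533, 0.0211, 0.085]
eef_rot: [-0.0, 1.0, 0.03, -0.0]
wrist_force: [0.1, -1.0, -1.2]
grip_width: 0.0001
```

Request:
{"name": "move_arm", "arguments": {
  "increments": [
    [[0, -0.4, 0], 0],
    [[0, -0.8, 0], 0],
    [[0, -1.2, 0], 0],
    [[0, -1.6, 0], 0],
    [[0, -2.0, 0], 0],
    [[0, -2.4, 0], 0],
    [[0, -2.7, 0], 0],
    [[0, -2.9, 0], 0]
  ]
}}

```text
t: 5.85
position: [0.549, 0.0933, 0.085]
eef_rot: [0.0, 1.0, 0.031, -0.0]
wrist_force: [-0.1, -0.5, -1.1]
grip_width: -0.0002
```

```bash
python3 -c "
from h import *
st();save('scene','s3.png');save('top','t3.png')
a=cv2.imread('pics/s3.png')[100:300,170:430];cv2.imwrite('pics/s3c.png',cv2.resize(a,None,fx=3,fy=3,interpolation=cv2.INTER_CUBIC));st()"
```

```text
t 5.85 box xy [-0.0009  0.0888] z 0.085 yawrel 0.0 F [-0.1 -0.5 -1.1] w -0.0002
t 5.95 box xy [-0.0008  0.0889] z 0.0851 yawrel 0.0 F [ 0.3 -0.2 -0.7] w 0.0001
```

View pics/s3c.png

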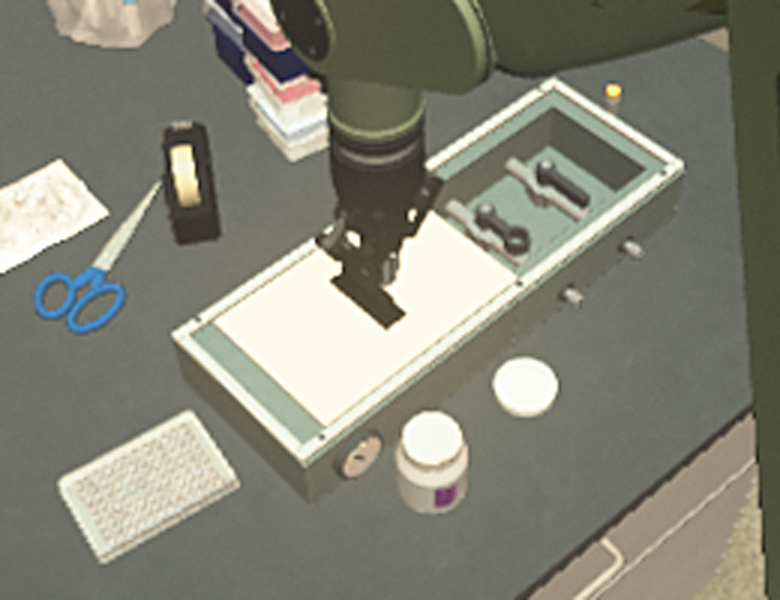

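Most of the way: a strip about 25 mm wide is left at the far stop (crop 190–325, 330–440). The ring lever is the left one, with its ring at crop (515,238). I'll finish the push slowly.

Request:
{"name": "move_arm", "arguments": {
  "increments": [
    [[0, -0.15, 0], 0],
    [[0, -0.3, 0], 0],
    [[0, -0.45, 0], 0],
    [[0, -0.6, 0], 0],
    [[0, -0.7, 0], 0],
    [[0, -0.8, 0], 0],
    [[0, -0.9, 0], 0],
    [[0, -0.9, 0], 0]
  ]
}}

```text
t: 6.75
position: [0.5478, 0.1154, 0.0851]
eef_rot: [-0.0, 1.0, 0.03, 0.0]
wrist_force: [0.6, -0.4, 0.7]
grip_width: 0.0
```

```bash
python3 -c "
from h import *
st();save('scene','s4.png');save('top','t4.png')
a=cv2.imread('pics/s4.png')[180:270,210:350];cv2.imwrite('pics/s4c.png',cv2.resize(a,None,fx=5,fy=5,interpolation=cv2.INTER_CUBIC));st()"
```

```text
t 6.75 box xy [-0.0008  0.1109] z 0.0851 yawrel -0.0 F [ 0.6 -0.4  0.7] w 0.0
t 6.85 box xy [-0.0009  0.1109] z 0.085 yawrel -0.0 F [-0.2 -0.1  0.2] w -0.0001
```

View pics/s4c.png

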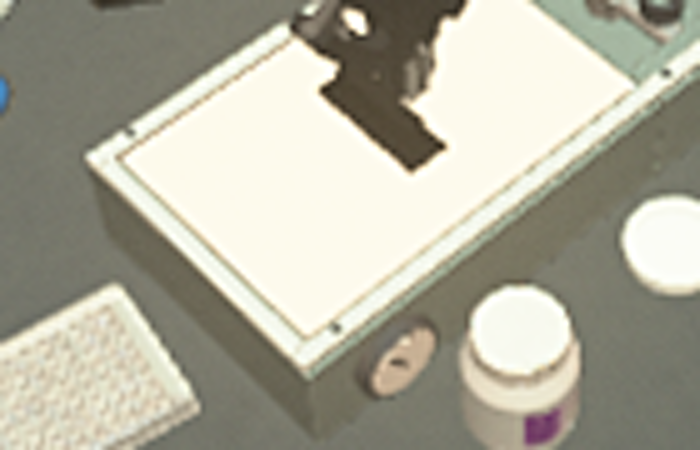

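A thin dark line remains at the stop (crop 120–305, 160–340) and there's no contact force yet. I'll push in small steps until it meets the stop.

Request:
{"name": "move_arm", "arguments": {
  "increments": [
    [[0, -0.05, 0], 0],
    [[0, -0.1, 0], 0],
    [[0, -0.15, 0], 0],
    [[0, -0.15, 0], 0]
  ]
}}

```text
t: 7.25
position: [0.5474, 0.118, 0.085]
eef_rot: [0.001, 1.0, 0.03, -0.0]
wrist_force: [0.3, -4.5, 1.5]
grip_width: -0.0003
```

```bash
python3 -c "
from h import *
st()"
```

```text
t 7.25 box xy [-0.001   0.1136] z 0.085 yawrel -0.0 F [ 0.3 -4.5  1.5] w -0.0003
```

Request:
{"name": "move_arm", "arguments": {
  "increments": [
    [[0, -0.05, 0], 0],
    [[0, -0.1, 0], 0],
    [[0, -0.1, 0], 0]
  ]
}}

```text
t: 7.55
position: [0.5473, 0.1182, 0.085]
eef_rot: [0.003, 1.0, 0.031, -0.0]
wrist_force: [-0.2, -12.0, 1.6]
grip_width: 0.0002
```

```bash
python3 -c "
from h import *
st()"
```

```text
t 7.55 box xy [-0.0011  0.1138] z 0.085 yawrel 0.0 F [ -0.2 -12.    1.6] w 0.0002
```

The force rises to 12 N with no further motion, so the cover is at its stop. Backing off and raising.

Request:
{"name": "move_arm", "arguments": {
  "increments": [
    [[0, 0.4, 0], 0],
    [[0, 0.8, 0], 0],
    [[0, 0.8, -1.0], 0],
    [[0, 0.8, -2.5], 0],
    [[0, 0.8, -4.0], 0],
    [[0, 0.8, -4.0], 0]
  ]
}}

```text
t: 8.15
position: [0.5531, 0.1016, 0.1917]
eef_rot: [-0.001, 1.0, 0.03, 0.007]
wrist_force: [-0.1, 0.1, 0.4]
grip_width: -0.0001
```

Run:
```python
from h import *
st();save('scene','s5.png');save('top','t5.png')
for n in('top','scene'):
  for q in('ring_valve_lever','ring_valve_end','plain_valve_lever'):
    for d in find_in(q,n)[:2]:
      e=d['extent'];print(n,q,np.round(e),round(d['p'],2),w2b(ray(n,(e[0]+e[2])/2,(e[1]+e[3])/2,.053)).round(3))
p=lambda x,y,z,n:proj(n,[*b2w(x,y),z])
for n,f,x0,y0,x1,y1,s in(('top','t5',320,140,430,225,7),('scene','s5',290,120,410,200,6)):
  a=cv2.resize(cv2.imread(f'pics/{f}.png')[y0:y1,x0:x1],None,fx=s,fy=s,interpolation=cv2.INTER_CUBIC)
  for b in[(.015,-.055),(.015,-.14),(-.028,-.055),(-.041,-.14)]:
    q=((p(*b,.057,n)-[x0,y0]+.5)*s).astype(int);cv2.circle(a,tuple(int(i) for i in q),3,(0,0,255),-1)
  cv2.imwrite(f'pics/{f}c.png',a)
```

```text
t 8.15 box xy [0.0037 0.0969] z 0.1917 yawrel -0.0 F [-0.1  0.1  0.4] w -0.0001
top ring_valve_lever [350. 175. 357. 193.] 0.41 [-0.003 -0.049]
top ring_valve_end [386. 170. 390. 198.] 0.58 [-0.01  -0.142]
top plain_valve_lever [383. 171. 391. 197.] 0.51 [-0.01 -0.14]
scene ring_valve_lever [329. 169. 346. 187.] 0.44 [-0.017 -0.048]
scene ring_valve_end [326. 170. 345. 184.] 0.42 [-0.011 -0.048]
scene plain_valve_lever [188. 235. 253. 287.] 0.74 [-0.011  0.348]
scene plain_valve_lever [350. 153. 363. 168.] 0.6 [-0.009 -0.138]
```

View pics/t5c.png

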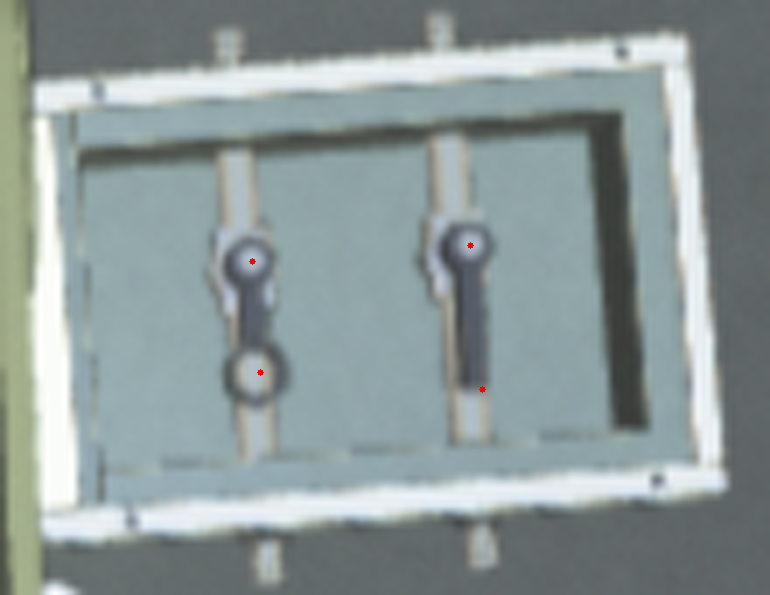

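View pics/s5c.png

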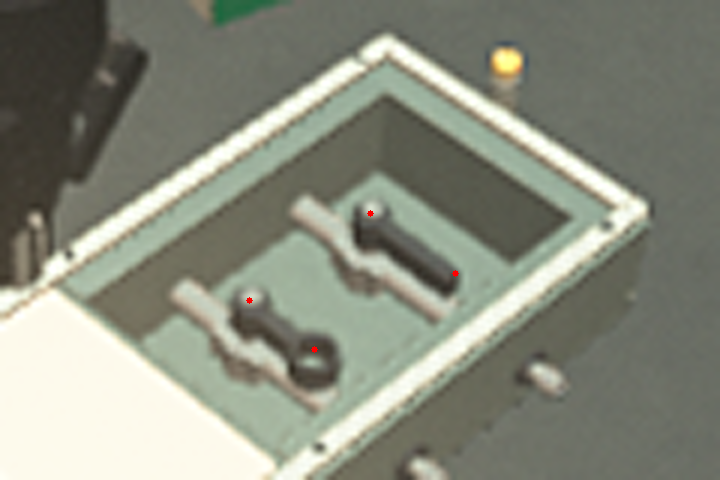

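View pics/s5.png

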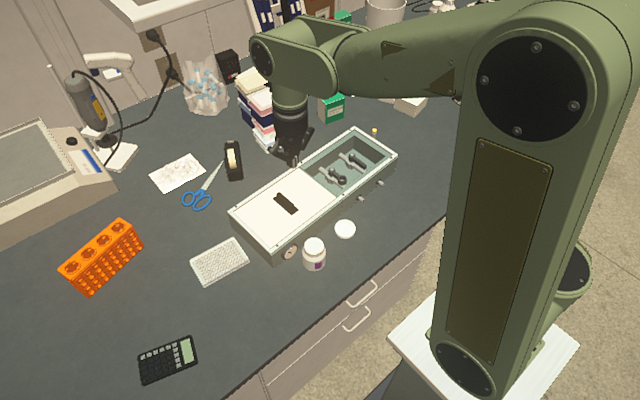

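Run:
```python
from h import *
st();go(-.028,-.094,.19);go(-.028,-.094,.048)
```

```text
t 8.55 box xy [-0.0019  0.0968] z 0.1833 yawrel -0.0 F [ 0.3 -0.3  0.9] w -0.0
units [-1.04  7.63 -0.27] turn -0.0
units [-1.02  7.63  5.41] turn -0.0
```

Request:
{"name": "move_arm", "arguments": {
  "increments": [
    [[-0.3, 1.5, 0], 0],
    [[-0.5, 3.0, 0], 0],
    [[-0.8, 4.5, 0], 0],
    [[-1.0, 6.0, 0], 0],
    [[-1.0, 7.6, 0], 0],
    [[-1.0, 7.6, 0], 0],
    [[-1.0, 7.6, 1.2], 0],
    [[-1.0, 7.6, 2.4], 0]
  ]
}}

```text
t: 9.35
position: [0.5359, -0.0902, 0.125]
eef_rot: [0.0, 1.0, 0.03, 0.001]
wrist_force: [0.3, -0.0, 0.1]
grip_width: -0.0002
```

Run:
```python
from h import *
save('scene','s6.png')
a=cv2.imread('pics/s6.png')[110:210,280:420];cv2.imwrite('pics/s6c.png',cv2.resize(a,None,fx=5,fy=5,interpolation=cv2.INTER_CUBIC))
st();go(-.028,-.094,.048)
```

```text
t 9.4 box xy [-0.0298 -0.0915] z 0.1185 yawrel -0.001 F [-2.   0.9 -3.7] w 0.0
units [0.1  0.11 2.82] turn -0.01
```

View pics/s6c.png

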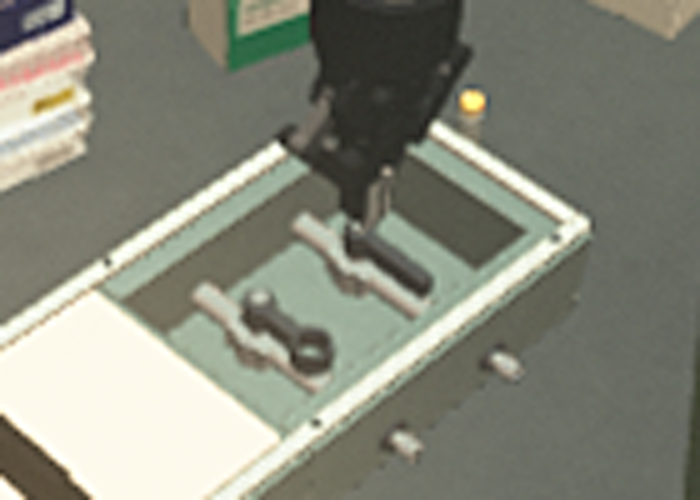

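The fingertips are at crop (362,222), still high above the gap between the levers. I'll descend.

Request:
{"name": "move_arm", "arguments": {
  "increments": [
    [[0.1, 0.1, 0.6], 0],
    [[0.1, 0.1, 1.2], 0],
    [[0.1, 0.1, 1.8], 0],
    [[0.1, 0.1, 2.3], 0],
    [[0.1, 0.1, 2.5], 0],
    [[0.1, 0.1, 2.5], 0]
  ]
}}

```text
t: 10.0
position: [0.5372, -0.092, 0.0617]
eef_rot: [-0.0, 1.0, 0.03, -0.001]
wrist_force: [-0.2, 0.0, 0.0]
grip_width: 0.0
```

Run:
```python
from h import *
save('scene','s7.png')
a=cv2.imread('pics/s7.png')[110:210,280:420];cv2.imwrite('pics/s7c.png',cv2.resize(a,None,fx=5,fy=5,interpolation=cv2.INTER_CUBIC))
st();go(-.026,-.094,.048)
```

```text
t 10.05 box xy [-0.0234 -0.0957] z 0.0625 yawrel -0.0 F [ 0.8 -0.7 -0. ] w 0.0001
units [-0.11 -0.07  0.58] turn -0.0
```

View pics/s7c.png

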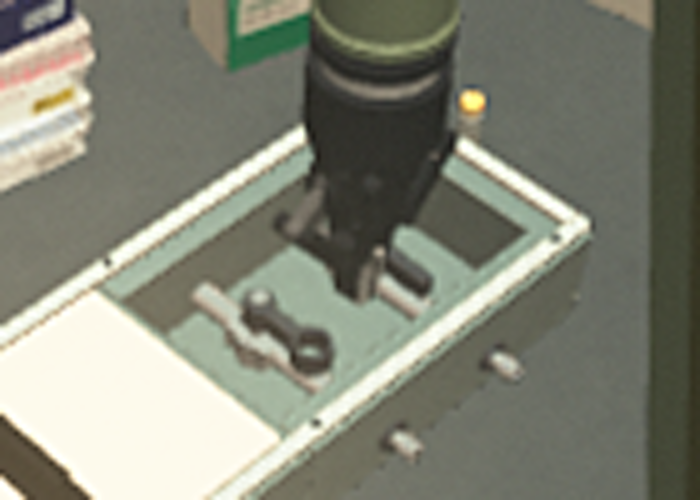

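Run:
```python
from h import *
from scipy.optimize import least_squares
o=get_obs();b=w2b(o['position'])
for px in [(355,298),(285,232),(275,222),(428,285)]:
  t=np.array(px)/5+[280,110]-.4
  for dx in(-.011,0,.011):
    r=least_squares(lambda q:proj('scene',[*b2w(b[0]+dx,b[1]+q[0]),o['position'][2]+q[1]])-t,[0.,0.],x_scale=.01)
    print(px,dx,r.x.round(4))
```

```text
(355, 298) -0.011 [0.0137 0.0147]
(355, 298) 0 [ 0.    -0.004]
(355, 298) 0.011 [-0.0136 -0.0227]
(285, 232) -0.011 [0.0758 0.11  ]
(285, 232) 0 [0.0635 0.0935]
(285, 232) 0.011 [0.0512 0.077 ]
(275, 222) -0.011 [0.0838 0.1227]
(275, 222) 0 [0.0717 0.1065]
(275, 222) 0.011 [0.0596 0.0902]
(428, 285) -0.011 [-0.0534 -0.0237]
(428, 285) 0 [-0.0685 -0.0433]
(428, 285) 0.011 [-0.0837 -0.0628]
```

Request:
{"name": "move_arm", "arguments": {
  "increments": [
    [[-0.1, 0, 0.3], 0],
    [[-0.1, 0, 0.5], 0],
    [[-0.1, 0, 0.5], 0]
  ]
}}

```text
t: 10.35
position: [0.5345, -0.0922, 0.0493]
eef_rot: [-0.0, 1.0, 0.03, -0.001]
wrist_force: [0.7, 0.1, 0.1]
grip_width: 0.0001
```

Run:
```python
from h import *
st()
b=w2b(get_obs()['position']);R=.04
for th in range(0,96,8):
  t=np.radians(th);off=.013+.012*np.cos(t)+.011*np.sin(t)
  d=np.array([-np.cos(t),np.sin(t)]);m=np.array([np.sin(t),np.cos(t)])
  c=np.array([.015,-.055])+R*d-off*m;q=(c-b)/.025
  print(th,c.round(4),'tool',round(q[0],2),round(-q[1],2))
```

```text
t 10.35 box xy [-0.0267 -0.0955] z 0.0493 yawrel -0.0 F [0.7 0.1 0.1] w 0.0001
0 [-0.025 -0.08 ] tool 0.07 -0.62
8 [-0.0283 -0.0756] tool -0.06 -0.8
16 [-0.031  -0.0705] tool -0.17 -1.0
24 [-0.0331 -0.0647] tool -0.26 -1.23
32 [-0.0343 -0.0584] tool -0.3 -1.49
40 [-0.0345 -0.0517] tool -0.31 -1.75
48 [-0.0335 -0.0448] tool -0.27 -2.03
56 [-0.0313 -0.038 ] tool -0.18 -2.3
64 [-0.0278 -0.0314] tool -0.05 -2.57
72 [-0.0232 -0.0254] tool 0.14 -2.81
80 [-0.0175 -0.0201] tool 0.37 -3.02
88 [-0.0108 -0.0159] tool 0.64 -3.19
```

Request:
{"name": "move_arm", "arguments": {
  "increments": [
    [[0.05, -0.3, 0], 0],
    [[0.05, -0.6, 0], 0],
    [[-0.05, -0.8, 0], 0],
    [[-0.15, -1.0, 0], 0],
    [[-0.25, -1.25, 0], 0],
    [[-0.3, -1.5, 0], 0],
    [[-0.3, -1.75, 0], 0],
    [[-0.3, -1.75, 0], 0]
  ]
}}

```text
t: 11.15
position: [0.5256, -0.0484, 0.0504]
eef_rot: [-0.0, 1.0, 0.031, 0.001]
wrist_force: [2.7, -0.6, 1.0]
grip_width: 0.0003
```

Run:
```python
from h import *
save('scene','s8.png')
a=cv2.imread('pics/s8.png')[110:210,280:420];cv2.imwrite('pics/s8c.png',cv2.resize(a,None,fx=5,fy=5,interpolation=cv2.INTER_CUBIC))
st()
```

```text
t 11.2 box xy [-0.033  -0.0513] z 0.0504 yawrel 0.0 F [3.  0.7 1.8] w 0.0
```

View pics/s8c.png

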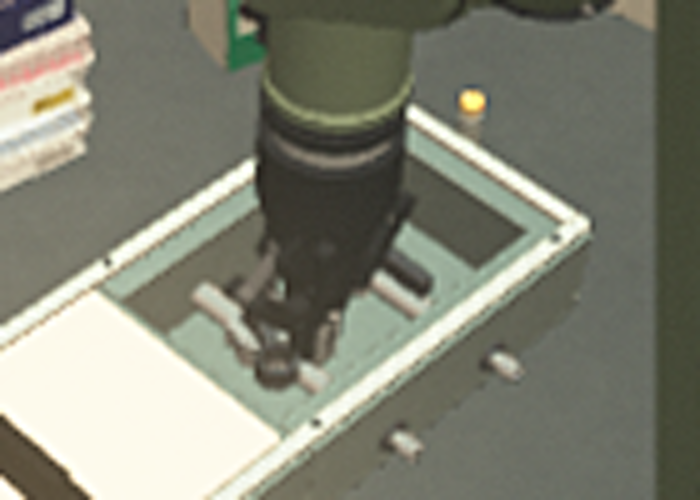

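The lever has turned about 40° (ring at crop 278,365) and the plain lever hasn't moved. I'll continue the arc.

Request:
{"name": "move_arm", "arguments": {
  "increments": [
    [[0, -0.25, 0], 0],
    [[0.05, -0.5, 0], 0],
    [[0.2, -0.8, 0], 0],
    [[0.4, -1.05, 0], 0],
    [[0.6, -1.25, 0], 0],
    [[0.75, -1.3, 0], 0],
    [[0.75, -1.3, 0], 0]
  ]
}}

```text
t: 11.9
position: [0.5408, -0.0145, 0.0492]
eef_rot: [-0.001, 1.0, 0.031, -0.001]
wrist_force: [-2.0, 0.3, -0.5]
grip_width: 0.0
```

Run:
```python
from h import *
save('scene','s9.png')
a=cv2.imread('pics/s9.png')[110:210,280:420];cv2.imwrite('pics/s9c.png',cv2.resize(a,None,fx=5,fy=5,interpolation=cv2.INTER_CUBIC))
st()
```

```text
t 11.95 box xy [-0.0156 -0.0186] z 0.0492 yawrel 0.0 F [-2.5  0.4  0.5] w -0.0005
```

View pics/s9c.png

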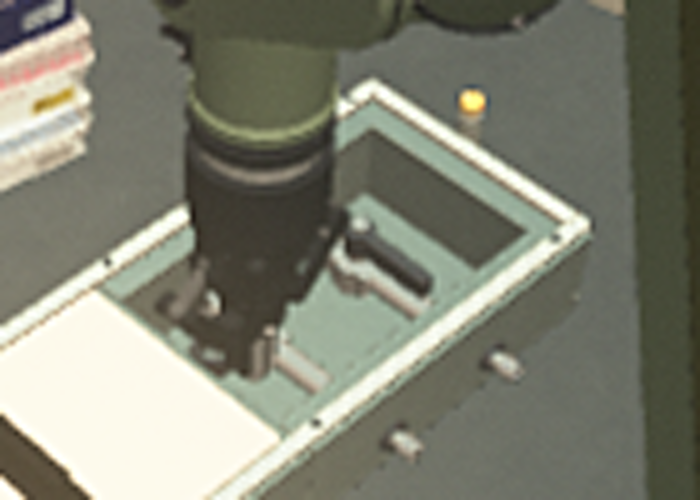

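Request:
{"name": "move_arm", "arguments": {
  "increments": [
    [[0.08, 0, 0], 0],
    [[0.16, 0, 0], 0],
    [[0.22, 0, 0], 0],
    [[0.22, 0, 0], 0]
  ]
}}

```text
t: 12.35
position: [0.5467, -0.0151, 0.0497]
eef_rot: [-0.0, 1.0, 0.03, -0.001]
wrist_force: [-2.8, 2.0, 0.8]
grip_width: -0.0002
```

```bash
python3 -c "
from h import *
st()"
```

```text
t 12.35 box xy [-0.0098 -0.0192] z 0.0497 yawrel -0.0 F [-2.8  2.   0.8] w -0.0002
```

Request:
{"name": "move_arm", "arguments": {
  "increments": [
    [[0.05, 0, 0], 0],
    [[0.1, 0, 0], 0],
    [[0.12, 0, 0], 0],
    [[0.12, 0, 0], 0]
  ]
}}

```text
t: 12.75
position: [0.547, -0.0149, 0.0494]
eef_rot: [-0.0, 1.0, 0.031, -0.004]
wrist_force: [-10.5, 1.4, 6.2]
grip_width: -0.0001
```

```bash
python3 -c "
from h import *
st()"
```

```text
t 12.75 box xy [-0.0095 -0.0191] z 0.0494 yawrel 0.0 F [-10.5   1.4   6.2] w -0.0001
```

The force jumps to 10 N without motion, so the lever is at its stop. I'll back off toward the front, then rise and move away.

Request:
{"name": "move_arm", "arguments": {
  "increments": [
    [[-0.3, 0, 0], 0],
    [[-0.6, 0, 0], 0],
    [[-0.6, 0, -1.2], 0],
    [[-0.6, 0, -2.6], 0],
    [[-0.6, 0, -4.2], 0],
    [[-0.6, 0, -5.8], 0],
    [[-0.6, 0, -6.5], 0],
    [[-0.6, 0, -6.5], 0]
  ]
}}

```text
t: 13.55
position: [0.5388, -0.017, 0.2174]
eef_rot: [0.001, 1.0, 0.03, 0.006]
wrist_force: [0.2, -0.2, 0.5]
grip_width: 0.0002
```

Request:
{"name": "move_arm", "arguments": {
  "increments": [
    [[-0.3, 1.2, 0], 0],
    [[-0.7, 2.8, 0], 0],
    [[-1.2, 4.4, 0], 0],
    [[-1.8, 6.0, 0], 0],
    [[-2.4, 7.6, 0], 0],
    [[-3.0, 9.2, 0], 0],
    [[-3.5, 10.5, 0], 0],
    [[-3.5, 10.5, 0], 0]
  ]
}}

```text
t: 14.35
position: [0.462, -0.2873, 0.2108]
eef_rot: [0.0, 1.0, 0.027, -0.001]
wrist_force: [1.1, 0.2, -0.3]
grip_width: -0.0001
```

Run:
```python
from h import *
st();save('scene','sa.png');save('top','ta.png')
a=cv2.imread('pics/sa.png')[100:300,170:430];cv2.imwrite('pics/sac.png',cv2.resize(a,None,fx=3,fy=3,interpolation=cv2.INTER_CUBIC))
n='top';x0,y0,x1,y1,s=190,130,450,260,3
a=cv2.resize(cv2.imread('pics/ta.png')[y0:y1,x0:x1],None,fx=s,fy=s,interpolation=cv2.INTER_CUBIC)
cv2.imwrite('pics/tac.png',a)
x0,y0,x1,y1=320,140,430,225;a=cv2.resize(cv2.imread('pics/ta.png')[y0:y1,x0:x1],None,fx=7,fy=7,interpolation=cv2.INTER_CUBIC)
for b in[(.015,-.055),(.015,-.012)]:
    q=((proj('top',[*b2w(*b),.057])-[x0,y0]+.5)*7).astype(int);cv2.circle(a,tuple(int(i) for i in q),3,(0,0,255),-1)
cv2.imwrite('pics/tad.png',a)
for q in('jar','dish','vial','plate'):
    print(q,[(np.round(d['extent'],0).tolist(),round(d['p'],2)) for d in find_in(q,'top')[:1]])
```

```text
t 14.35 box xy [-0.1109 -0.2858] z 0.2108 yawrel -0.006 F [ 1.1  0.2 -0.3] w -0.0001
jar [([271.0, 232.0, 295.0, 254.0], 0.96)]
dish [([314.0, 222.0, 332.0, 242.0], 0.61)]
vial []
plate [([193.0, 174.0, 240.0, 202.0], 0.69)]
```

View pics/sac.png

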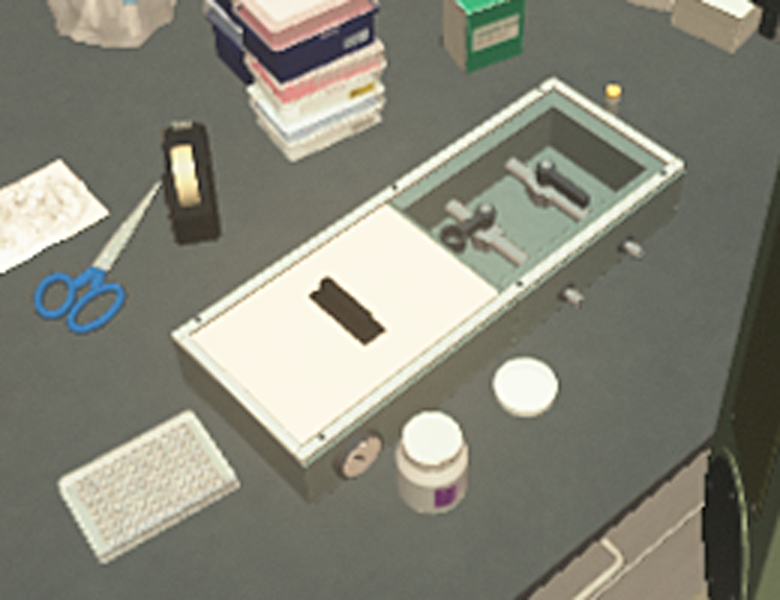

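View pics/tac.png

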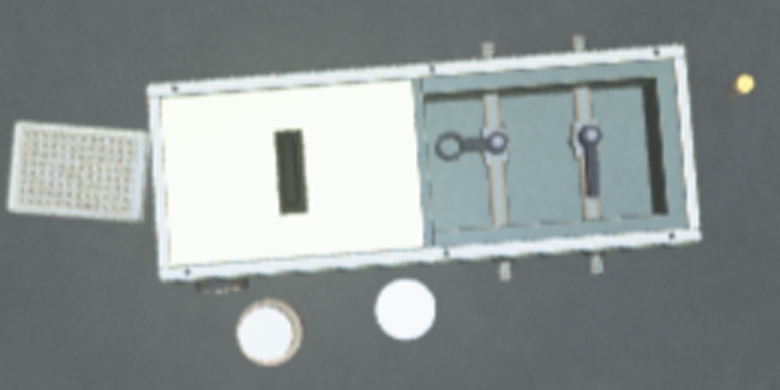

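View pics/tad.png

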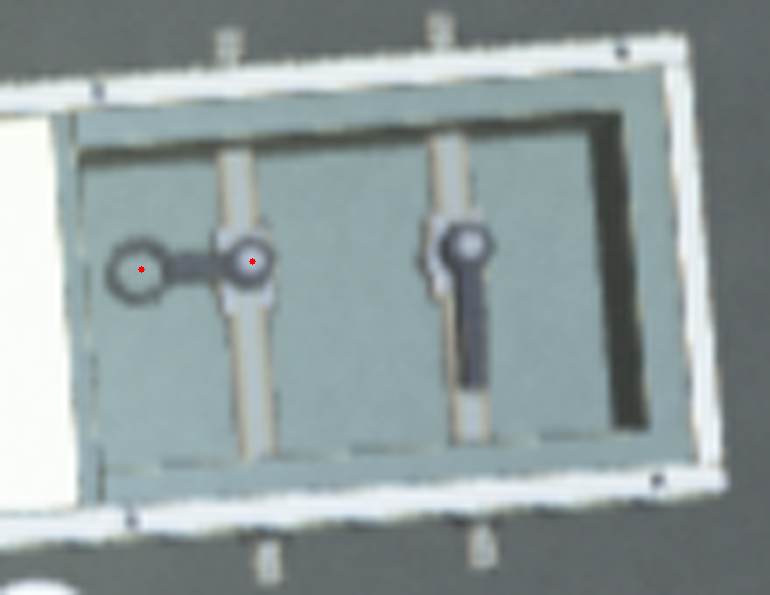

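The ring sits on the predicted shut position (crop 140,270). The plain lever still points to the front, the cover is at the left stop, and the jar, dish, vial and plate are where they were. Handing in.

```bash
python3 -c "
from h import *
st();print(finish_job())"
```

```text
t 14.65 box xy [-0.1085 -0.2807] z 0.212 yawrel 0.001 F [0.  0.1 1.1] w 0.0002
the job is handed in; nothing more can be done
None
```

The cover is at its left stop, the ring valve is shut, and the job was handed in at 14.7 s with the arm clear of everything.

- **Cover:** I pushed it left by its rib with closed fingers. At the stop the force rose to 12 N with no further motion. In the pictures it lay flat in its guides throughout.
- **Ring lever:** I swung it left until it met its stop, where the force was about 10 N with no motion. In the last top picture the ring is within about 1 mm of where the shut position should put it.
- **Plain lever:** it still points to the front, as it did before.
- **Jar, dish, vial and plate:** they look unmoved in both cameras. The network reported no vial in the last top picture, but it is plainly visible there in its old place.

No other check failed or disagreed.

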